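# Tip the spent-jar tote over the edge stop and shut the drawer

## Task

Lift the steel can out of the tote's way and stand it on the green-framed square on the riser. Then slide the yellow tote of spent jars along the riser, keeping it level, until it stands square against the middle of the red edge stop, then tip it over the stop by its bar so that it lies on its side on the chute and all three jars roll into the open drawer. Last, press the drawer's red release lever and push the drawer fully home, leaving the tote lying as it is, the can on its square and the bottles standing where they are.

Things in the scene. Friction and masses are not known exactly. Their poses are not given: they have to be found in the camera images.
- stop (a point): Red edge stop, a fixed strip 200 mm long, 6 mm thick, at the riser's edge. The point is the middle of its top edge (120 mm above the table, 15 mm above the riser), on the face the tote butts against. Axes: x along the stop, away from the robot; y level, across the chute to the drawer; z up. All the station (riser, stop, chute, drawer) stands or turns together.
- riser_top (a point): Centre of the top of the aluminium riser (fixed platform, 360 by 360 mm, 105 mm above the table) on which the tote, the can and two bottles stand; its +y side is the stop. Axes as the stop's.
- chute_end (a point): Middle of the lower end of the fixed aluminium chute, 95 mm above the table: a plate 200 mm wide (x), 104 mm long, sloping down 14 degrees from the stop's top edge towards +y, ending above the drawer's near wall. Axes as the stop's.
- tote_mid (a point): Centre (half-way up) of the yellow open tote: 110 mm in x, 140 mm in y, 90 mm high, walls 5 mm, about 0.35 kg, holding three loose jars. Starts upright on the riser, turned up to 0.4 rad to the stop. Its +y wall is to butt against the stop; z is up when it stands. Lying on the chute it has turned about 1.8 rad (104 degrees) about its x.
- tote_bar (a point): Middle of the tote's dark round steel bar handle: 12 mm diameter, along the tote's x, 78 mm clear between end posts, 42 mm out from the -y wall (36 mm clear gap), 83 mm above the tote's underside: 112 mm behind (-y) and 38 mm above the centre. Axes as the tote's. Pinched across, it can turn in the fingers. Lifted freely by it, the tote swings mouth-first and spills.
- tote_edge (a point): Middle of the tote's lower +y edge (70 mm ahead of and 45 mm below its centre), the edge that meets the stop. Axes as the tote's.
- jar0: Capped amber jar, cylinder 36 mm diameter, 80 mm long, about 60 g, lying in the tote with its axis along the tote's x; origin at its centre, x along its axis.
- jar1: As jar0.
- jar2: As jar0, the one nearest the tote's +y wall.
- park (a point): Centre of the green-framed square, 80 by 80 mm, painted on the riser's near -y corner, at the riser's height: where the can is to stand. Axes as the stop's.
- drawer (a joint): Drawer on a full-extension slide: metres out from home; 0 fully home, 0.20 fully out (start), where a latch keeps it from retracting. It goes home along the stop's +x with about 2 N of friction and stays where it is left.
- drawer_in (a point): Centre of the white drawer's inner floor, 40 mm above the table; moves with the drawer. Axes as the stop's. Inside 216 mm in x, 156 mm in y; rim 85 mm above the table. Green front panel: outer face at x = -120 mm, 48 to 85 mm above the table, 172 mm wide. Drawer home, a fixed clear hood 135 mm high starts 88 mm behind that face.
- lever (a joint): Release lever at the drawer front: rad, 0 up (sprung), 0.16 fully pressed; the latch is free above about 0.08. Takes about 3 to 6 N down on the pad; springs back when let go, but once the drawer is 20 mm in, the latch no longer catches.
- lever_pad (a point): Centre of the top of the lever's red pad, 38 mm (x) by 50 mm (y), 50 mm above the table when up, in front of the drawer's panel: the panel's face is 27 mm on towards +x. Latch free at about 12 mm down, end of travel at 23 mm (19 mm beside the panel), so 14 mm is a good depth. It moves with the drawer. Axes as the stop's when up.
- bottle_a_mid (a point): Bystander on the riser: amber bottle, 60 mm diameter, 115 mm high; point half-way up.
- bottle_b_mid (a point): Bystander on the riser: amber bottle, 56 mm diameter, 105 mm high; point half-way up.
- can_c_mid (a point): Upright steel can, 48 mm diameter, 80 mm high, about 0.3 kg; starts on the riser between the tote and the stop, where the tote has to go. Point half-way up.
- bottle_d_mid (a point): Bystander on the table beyond the drawer (+y side): amber bottle, 66 mm diameter, 150 mm high; point half-way up.
- bottle_e_mid (a point): Bystander on the table beyond the drawer (+y side): white bottle, 76 mm diameter, 170 mm high; point half-way up.

How it is judged (in metres and radians):
On the way, in this order (a step that is already met when the one before it is completed fails the run):
1. the can stands on the green-framed square, let go, before the tote is moved (horizontal distance between can_c_mid and park below 0.025 m and angle between can_c_mid's own z axis and vertical below 0.1 rad and z of can_c_mid in the frame of park between 0.03 and 0.05 m and contact force between the fingers and can_c below 0.1 N and distance of tote_mid from where it was at the start of the episode below 0.03 m), for 0.1 s.
2. the tote stands level and square against the middle of the stop, with the jars still in it (angle between tote_mid's own z axis and vertical below 0.15 rad and y of tote_edge in the frame of stop between -0.015 and 0.012 m and x of tote_edge in the frame of stop between -0.03 and 0.03 m and angle between the x axis of tote_mid and the x axis of stop, either way round below 0.12 rad), for 0.1 s.
3. the tote is tipped onto its side over the stop and all three jars are in the drawer while it is still fully out (angle between tote_mid's own z axis and vertical between 1.6 and 2.1 rad and x of tote_edge in the frame of stop between -0.05 and 0.05 m and y of tote_edge in the frame of stop between -0.05 and 0.04 m and z of tote_edge in the frame of stop between -0.03 and 0.04 m and x of jar0 in the frame of drawer_in between -0.112 and 0.108 m and y of jar0 in the frame of drawer_in between -0.08 and 0.08 m and z of jar0 in the frame of drawer_in between 0.005 and 0.06 m and x of jar1 in the frame of drawer_in between -0.112 and 0.108 m and y of jar1 in the frame of drawer_in between -0.08 and 0.08 m and z of jar1 in the frame of drawer_in between 0.005 and 0.06 m and x of jar2 in the frame of drawer_in between -0.112 and 0.108 m and y of jar2 in the frame of drawer_in between -0.08 and 0.08 m and z of jar2 in the frame of drawer_in between 0.005 and 0.06 m and value of joint drawer above 0.185 m), for 0.1 s.
4. the lever is pressed and the drawer starts home (value of joint lever above 0.05 rad and value of joint drawer below 0.19 m).
At the end, for the whole second after the job is handed in: The tote lies at rest on its side on the chute (turned 92 to 120 degrees), its lower edge within 50 mm of the stop (40 mm beyond it) and of its middle; the three jars lie at rest in the drawer, which is home to 10 mm; the can stands upright within 25 mm of the centre of its square (horizontal distance between can_c_mid and park below 0.025 m and angle between can_c_mid's own z axis and vertical below 0.1 rad and z of can_c_mid in the frame of park between 0.03 and 0.05 m and angle between tote_mid's own z axis and vertical between 1.6 and 2.1 rad and x of tote_edge in the frame of stop between -0.05 and 0.05 m and y of tote_edge in the frame of stop between -0.05 and 0.04 m and z of tote_edge in the frame of stop between -0.03 and 0.04 m and x of jar0 in the frame of drawer_in between -0.112 and 0.108 m and y of jar0 in the frame of drawer_in between -0.08 and 0.08 m and z of jar0 in the frame of drawer_in between 0.005 and 0.06 m and x of jar1 in the frame of drawer_in between -0.112 and 0.108 m and y of jar1 in the frame of drawer_in between -0.08 and 0.08 m and z of jar1 in the frame of drawer_in between 0.005 and 0.06 m and x of jar2 in the frame of drawer_in between -0.112 and 0.108 m and y of jar2 in the frame of drawer_in between -0.08 and 0.08 m and z of jar2 in the frame of drawer_in between 0.005 and 0.06 m and value of joint drawer below 0.01 m and linear speed of tote below 0.02 m/s and linear speed of each of jar0, jar1, jar2 below 0.05 m/s); the robot touches nothing.
It fails at once if the tote is tipped (over 0.35 rad) or lifted away from the middle of the stop ((angle between tote_mid's own z axis and vertical above 0.35 rad and (y of tote_edge in the frame of stop below -0.06 m or y of tote_edge in the frame of stop above 0.05 m or z of tote_edge in the frame of stop above 0.04 m or x of tote_edge in the frame of stop below -0.06 m or x of tote_edge in the frame of stop above 0.06 m)) or z of tote_edge in the frame of stop above 0.06 m).
It fails at once if a bottle is shifted by more than 25 mm or tilted by more than 0.35 rad (distance of any of bottle_a_mid, bottle_b_mid, bottle_d_mid, bottle_e_mid from where it was at the start of the episode above 0.025 m or angle between any of bottle_a_mid, bottle_b_mid, bottle_d_mid, bottle_e_mid's own z axis and vertical above 0.35 rad).
It also fails if it takes over 70 s, if anything falls off the work surface, if the arm or the gripper's body presses on something with over 40 N, if the wrist force passes 120 N, or if a joint passes its speed limit or range.

## Robot

A 7-joint arm with a two-finger parallel gripper is mounted at the origin on the work surface. World frame = base frame: x ahead of the robot, y to its left, z up, the work surface at z = 0. Lengths are in mm, angles in rad, forces in N, time in s.
With the tool pointing down it reaches from about 350 to 900 mm from the base axis. Payload 19.9 kg.
Tool frame: the origin (TCP) lies at the very end of the fingers, on their centre line; the grasp point (between the pads) lies behind it (manip.tcp_to_grasp is the z of the grasp point in the tool frame, in mm); z points along the fingers, y is the line along which they close (so a half turn about z gives the same grasp; the last joint's range is limited). The gripper opens to 85 mm and grips with 20 to 120 N. Pads are 22 mm wide; open, the fingers measure 114 mm over their backs; the gripper's body (76 mm by 85 mm) begins 54 mm behind the grasp point. The pads swing forward as they close: fully open they stand 13 mm farther back than shut.
Start: joints at [1.077, 0.417, -0.01, 1.614, 0.005, 1.111, -0.053], TCP at [273.42, -561.999, 231.26] pointing down, gripper open.
Joint ranges: [-2.81, 2.81], [-0.39, 2.02], [-1.27, 1.25], [0.06, 2.57], [-1.19, 4.33], [0.19, 2], [-2.82, 2.82]. Speed limits (rad/s): [1.89, 1.89, 2.39, 2.39, 3.01, 3.01, 3.01].

## Interface

Orientations are given as a unit quaternion [w, x, y, z].
In Python, from plant import manip gives the robot as it stands. Calls block until the motion is done:
- manip.move_to(position, orientation): joint-space move of the TCP to a pose.
- manip.line_to(position, rotation=None, velocity=150): straight line of the TCP; rotation=None keeps the orientation; velocity is the mean speed in mm/s.
- manip.move_joints(angles): joint-space move.
- manip.move_gripper(opening, force=None): finger opening in mm; force is the grip in N (None keeps the last); returns when the fingers have stopped.
- manip.hold(seconds).
- manip.ik(position, orientation): joint angles nearest the present ones, or None.
- manip.read_state(): the state.
- manip.capture(name): name is "side" or "top"; returns a dict with "frame" (384x512x3 uint8, red, green, blue), "fx", "fy", "cx", "cy" (pixels), "k1" (the pictures are not rectified: a ray, as slopes to the right and down, at radius r is drawn at 1 + k1 r^2 times it, then the intrinsics apply), "R" (3x3) and "t" (3): a world point X has camera coordinates R X + t. Camera axes: x right, y down, z forward; pixel columns grow to the right and rows downward; lengths in mm; the calibration is good to about 2 mm. A picture is of the moment at which its call begins. There is no depth.
A pose or a line that the arm cannot do raises manip.Unreachable and nothing moves.
- manip.finish_job(): hands the job in; it is judged then, once.
The state is a dict: "t": time; "joint_positions": joint angles; "joint_vel": joint speeds; "effort": joint torques, N m; "position": TCP position; "eef_rot": TCP orientation; "wrist_force": force on the tool from outside, world axes, zero at the start; "torque": the same for the moment, N m; "finger_gap": finger opening in mm; "finger_force": force on a finger pad.
Only numpy, scipy, OpenCV 4.12 (cv2) and the standard library are available. Lean on these libraries where they do the work, as an engineer would, in place of code of your own. Each camera call takes 0.05 s, during which the arm holds its last target. There are 200 camera calls.

## Working session

There is one attempt and no reset: what is moved stays moved. The work goes in short steps, each a Python script; the robot and the scene stay as the last script left them, time stands still between calls to the robot, and variables do not carry over. Pictures are saved under pics/ and viewed, at most 11 in all, crops included, and the job is handed in when it is done.

```bash
ls; mkdir -p pics
python3 - <<'E'
from plant import manip
import cv2, numpy as np, pickle
s=manip.read_state();print(s['t'],s['position'],s['eef_rot'],s['finger_gap'],manip.tcp_to_grasp)
d={}
for n in('side','top'):
    c=manip.capture(n);d[n]=c
    cv2.imwrite(f'pics/{n}0.png',c['frame'][:,:,::-1])
    R=np.array(c['R']);print(n,c['fx'],c['fy'],c['cx'],c['cy'],c['k1'],(-R.T@np.array(c['t'])).round(0),R.round(2).tolist())
pickle.dump(d,open('d0.pkl','wb'))
E
```

```text
pics
0.0 [ 273.26023436 -561.71621253  230.65703925] [-5.82602154e-04  9.74476778e-01  2.24487499e-01 -1.81768045e-04] 85.1927435203158 -18.700000000000003
side 453.22850204426874 453.22850204426874 262.3715951656778 189.0209556356835 -0.09701504852578183 [343. 729. 889.] [[-0.94, -0.33, -0.01], [-0.23, 0.68, -0.7], [0.24, -0.65, -0.72]]
top 368.9861376257062 368.9861376257062 251.58082945876205 192.7686734735963 -0.09549958989889425 [ 395.   30. 1168.] [[-0.03, -1.0, 0.0], [-0.98, 0.03, -0.2], [0.2, -0.01, -0.98]]
```

View pics/side0.png

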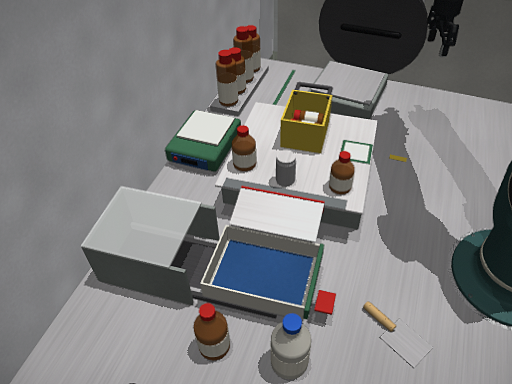

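View pics/top0.png

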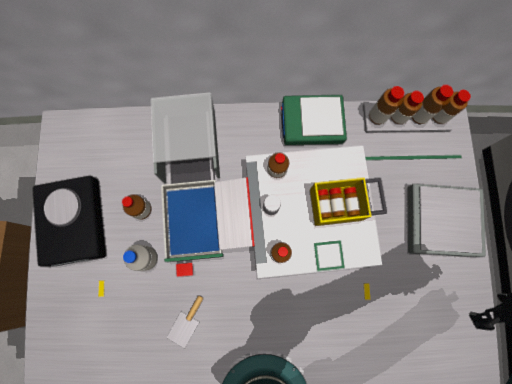

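```bash
cat > h.py <<'E'
import numpy as np, cv2, pickle
def ray(c,uv):
    K=np.array([[c['fx'],0,c['cx']],[0,c['fy'],c['cy']],[0,0,1.]]);D=np.array([c['k1'],0,0,0.])
    p=cv2.undistortPoints(np.array(uv,float).reshape(-1,1,2),K,D).reshape(-1,2)
    R=np.array(c['R']);d=np.c_[p,np.ones(len(p))]@R
    return -R.T@np.array(c['t']),d
def plane(c,uv,z):
    o,d=ray(c,uv);return o+d*((z-o[2])/d[:,2])[:,None]
def pix(c,X):
    K=np.array([[c['fx'],0,c['cx']],[0,c['fy'],c['cy']],[0,0,1.]]);D=np.array([c['k1'],0,0,0.])
    return cv2.projectPoints(np.array(X,float).reshape(-1,1,3),cv2.Rodrigues(np.array(c['R']))[0],np.array(c['t'],float),K,D)[0].reshape(-1,2)
def comps(c,lo,hi,amin=15):
    """HSV components: list of (area, centroid, mask)"""
    hsv=cv2.cvtColor(c['frame'],cv2.COLOR_RGB2HSV);m=cv2.inRange(hsv,lo,hi)
    n,l,s,ce=cv2.connectedComponentsWithStats(m)
    return [(int(s[i,4]),ce[i],(l==i).astype(np.uint8)) for i in range(1,n) if s[i,4]>=amin]
def rect(m):
    return cv2.minAreaRect(cv2.findNonZero(m))
E
python3 - <<'E'
from h import *
d=pickle.load(open('d0.pkl','rb'))
for n in d:
    c=d[n];print(n)
    for nm,lo,hi in (('red',(0,190,110),(6,255,255)),('blue',(100,150,50),(125,255,255)),('yel',(22,150,60),(34,255,255)),('green',(60,80,30),(90,255,255))):
        for a,ce,m in comps(c,lo,hi,12): 
            x,y,w,h=cv2.boundingRect(m);r=rect(m);print(nm,a,ce.round(1),(x,y,w,h),np.round(cv2.boxPoints(r)).tolist() if a>60 else '')
c=d['top'];im=c['frame'][125:285,235:395,::-1]
im=cv2.resize(im,None,fx=3.7,fy=3.7,interpolation=cv2.INTER_CUBIC);cv2.imwrite('pics/c1.png',im)
E
```

```text
side
red 84 [245.7  28.4] (237, 26, 19, 6) [[237.0, 27.0], [255.0, 25.0], [255.0, 30.0], [237.0, 32.0]]
red 122 [229.5  51.4] (219, 47, 22, 9) [[218.0, 51.0], [239.0, 46.0], [241.0, 52.0], [220.0, 57.0]]
red 36 [297.1 113.4] (294, 110, 7, 8) 
red 60 [242.2 128.8] (237, 126, 11, 7) 
red 60 [344.5 154.9] (340, 152, 10, 7) 
red 107 [282.9 194.2] (242, 186, 82, 17) [[242.0, 187.0], [242.0, 186.0], [323.0, 201.0], [323.0, 203.0]]
red 353 [324.9 301.5] (315, 290, 21, 24) [[314.0, 310.0], [318.0, 290.0], [336.0, 293.0], [332.0, 313.0]]
red 174 [206.8 310.4] (200, 304, 15, 14) [[200.0, 304.0], [214.0, 304.0], [214.0, 317.0], [200.0, 317.0]]
blue 136 [191.  160.4] (171, 153, 37, 17) [[169.0, 160.0], [171.0, 152.0], [209.0, 161.0], [207.0, 169.0]]
blue 4173 [263.6 271.8] (213, 240, 99, 65) [[212.0, 285.0], [223.0, 238.0], [312.0, 258.0], [301.0, 304.0]]
blue 318 [291.7 323.4] (283, 313, 19, 22) [[283.0, 313.0], [301.0, 313.0], [301.0, 334.0], [283.0, 334.0]]
yel 2174 [304.8 121.4] (281, 90, 51, 63) [[277.0, 145.0], [286.0, 87.0], [332.0, 95.0], [323.0, 153.0]]
yel 59 [397.6 157.7] (390, 155, 1
[... 2172 characters left out ...]
8.0, 281.0], [103.0, 281.0], [103.0, 295.0], [98.0, 295.0]]
yel 81 [366.7 291.1] (364, 283, 6, 17) [[364.0, 283.0], [369.0, 283.0], [369.0, 299.0], [364.0, 299.0]]
green 1272 [304.4 124.1] (283, 95, 63, 50) [[283.0, 96.0], [344.0, 94.0], [345.0, 143.0], [284.0, 145.0]]
green 227 [411.8 157.1] (366, 156, 95, 4) [[366.0, 157.0], [460.0, 155.0], [460.0, 157.0], [366.0, 159.0]]
green 147 [328.6 255. ] (314, 241, 30, 29) [[314.0, 243.0], [340.0, 240.0], [344.0, 267.0], [317.0, 270.0]]
green 171 [193.4 257.2] (165, 254, 58, 7) [[165.0, 258.0], [222.0, 253.0], [222.0, 256.0], [165.0, 261.0]]
green 1253 [264.2 369.8] (223, 355, 83, 29) [[223.0, 383.0], [223.0, 355.0], [305.0, 355.0], [305.0, 383.0]]
```

View pics/c1.png

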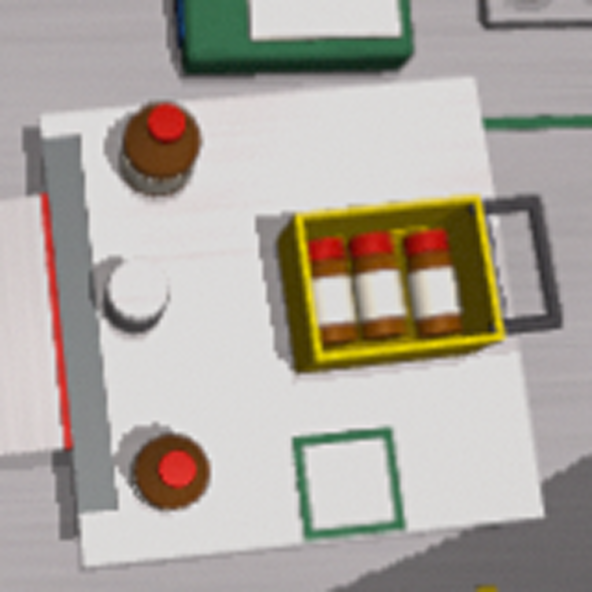

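Run:
```python
from h import *
d=pickle.load(open('d0.pkl','rb'));c=d['top'];s=d['side']
cr=lambda L:[((u+.5)/3.7-.5+235,(v+.5)/3.7-.5+125) for u,v in L]
P=lambda cam,uv,z:plane(cam,uv,z)[:,:2].round(1).tolist()
print('stop top',P(c,cr([(42,195),(69,447)]),120),'side',P(s,[(242,186.5),(323,202.5)],120))
print('riser corners',P(c,cr([(40,115),(476,78),(545,516),(83,566)]),105))
# park via quad of green outer contour
for cam in(c,s):
    M=0
    for a,ce,m in comps(cam,(60,80,30),(90,255,255),12):
        p=plane(cam,[ce],105)[0]
        lo=(314,241) if cam is c else (338,136); hi=(346,272) if cam is c else (376,168)
        if lo[0]<ce[0]<hi[0] and lo[1]<ce[1]<hi[1]: M=M+m
    b=cv2.boxPoints(rect(M))+0.;q=plane(cam,b,105)[:,:2];print('park',q.mean(0).round(1),q.round(0).tolist())
print('tote rim',P(c,cr([(296,214),(478,197),(502,340),(318,365)]),195))
print('bar',P(c,cr([(543,199),(558,326)]),188))
print('can top',P(c,cr([(141,288)]),185))
print('blue',P(c,[(192.3,220.8)],40))
print('lever',P(c,[(184,269)],50),P(s,[(324.9,301.5)],50))
for n,t,sd,z in(('a',(279.5,157.9),(242.2,128.8),220),('b',(282.5,251.3),(344.5,154.9),210),('d',(126.9,201.4),(206.8,310.4),150),('e',(129.2,256.5),(291.7,323.4),170)): print(n,P(c,[t],z),P(s,[sd],z-7))
im=s['frame'][75:215,210:390,::-1]
cv2.imwrite('pics/c2.png',cv2.resize(im,None,fx=4.2,fy=4.2,interpolation=cv2.INTER_CUBIC))
```

```text
stop top [[654.1, 36.4], [455.9, 20.8]] side [[651.6, 36.0], [456.4, 24.4]]
riser corners [[724.6, 36.4], [747.6, -323.8], [391.0, -347.5], [366.0, 12.7]]
park [ 422.5 -194.4] [[458.0, -154.0], [464.0, -230.0], [387.0, -235.0], [381.0, -159.0]]
park [ 421.8 -195.1] [[456.0, -154.0], [465.0, -231.0], [385.0, -236.0], [380.0, -160.0]]
tote rim [[616.1, -150.0], [625.4, -286.7], [518.4, -295.0], [504.6, -159.0]]
bar [[624.3, -338.4], [528.3, -340.3]]
can top [[566.1, -34.6]]
blue [[540.9, 205.7]]
lever [[395.2, 229.1]] [[393.4, 231.5]]
a [[680.4, -55.3]] [[684.4, -61.2]]
b [[433.4, -53.2]] [[433.7, -58.1]]
d [[586.5, 375.1]] [[588.0, 375.2]]
e [[431.2, 357.0]] [[430.7, 359.4]]
```

View pics/c2.png

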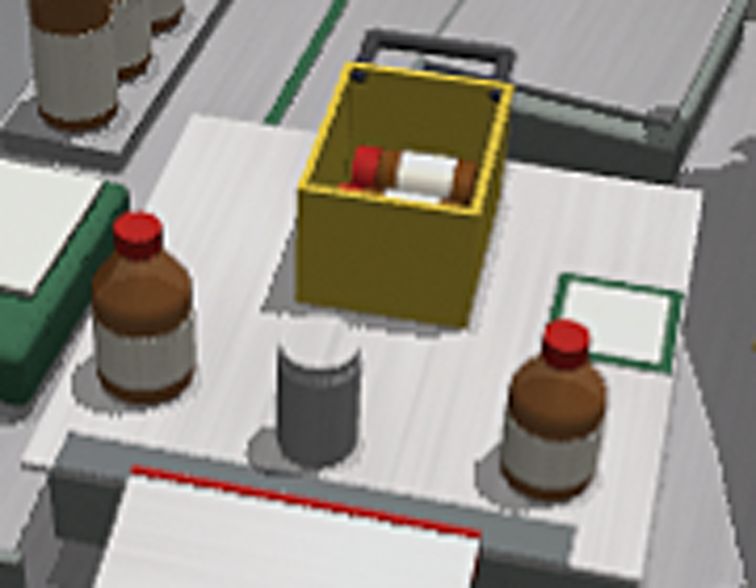

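```bash
cat > t.py <<'E'
from h import *
from plant import manip
YAW=0.068; S=np.array([555.,26.,120.])
RX=np.array([np.cos(YAW),np.sin(YAW),0]);RY=np.array([-np.sin(YAW),np.cos(YAW),0])
def W(x,y,z): return S+x*RX+y*RY+np.array([0,0,z])   # stop frame -> world
def q(psi): return [0.,float(np.cos(psi/2)),float(np.sin(psi/2)),0.]
def st():
    s=manip.read_state();print('t %.1f'%s['t'],np.round(s['position'],1),'F',np.round(s['wrist_force'],1),'gap %.1f'%s['finger_gap'],'ff',np.round(s['finger_force'],1));return s
def tipbar(th,s):
    """bar in stop frame (y,z): tilt th, stop's top touches +y wall s mm above the underside"""
    c,n=np.cos(th),np.sin(th);y,z=-182,83-s
    return c*y+n*z, -n*y+c*z
def smin(th): return 15/np.cos(th)
E
cat > path.py <<'E'
from t import *
TH=np.r_[np.radians(np.arange(0,66,5)),np.radians(np.arange(70,105,5)),np.radians(104)]
PATH=[W(0,*tipbar(t,min(smin(t),35))) for t in TH]
E
python3 - <<'E'
from t import *
from path import *
c=pickle.load(open('d0.pkl','rb'))['side'];print('can side',plane(c,[(285.8,156.3)],185))
import plant
for y in(YAW,YAW+np.pi,YAW-np.pi):
    print(y)
    for n,p in [('can',[566,-35,131]),('park',[422,-194.7,131]),('bar',[575.5,-336,169])]+[('tip%d'%np.degrees(a),p-[0,0,18.7]) for a,p in list(zip(TH,PATH))[::3]]+[('tipend',PATH[-1]-[0,0,18.7]),('lever',[394,230,36]),('home',[605,245,36])]:
        j=manip.ik(list(map(float,p)),q(y));print(n,np.round(p),None if j is None else np.round(j,2))
E
```

```text
can side [[564.61198104 -30.11795767 185.        ]]
0.068
can [566 -35 131] [ 0.24  0.45 -0.29  1.84  0.16  0.88 -1.63]
park [ 422. -195.  131.] [ 0.51  0.27 -0.16  2.09  0.06  0.78 -1.19]
bar [ 576. -336.  169.] [ 0.52  0.55 -0.06  1.56  0.03  1.04 -1.05]
tip0 [ 567. -156.  169.] [ 0.36  0.42 -0.19  1.76  0.09  0.96 -1.37]
tip14 [ 566. -132.  214.] [ 0.36  0.37 -0.23  1.74  0.09  1.05 -1.4 ]
tip29 [563. -98. 249.] [ 0.34  0.32 -0.28  1.72  0.1   1.11 -1.47]
tip45 [561. -59. 274.] [ 0.33  0.29 -0.34  1.71  0.1   1.16 -1.54]
tip59 [558. -19. 285.] [ 0.3   0.27 -0.39  1.71  0.11  1.18 -1.62]
tip75 [555.  25. 290.] [ 0.28  0.27 -0.47  1.71  0.13  1.19 -1.72]
tip90 [552.  74. 283.] [ 0.27  0.29 -0.56  1.71  0.17  1.19 -1.84]
tip104 [542. 210. 243.] [ 0.22  0.45 -0.85  1.69  0.36  1.17 -2.22]
tipend [542. 210. 243.] [ 0.22  0.45 -0.85  1.69  0.36  1.17 -2.22]
lever [394 230  36] [-0.05  0.52 -0.65  2.14  0.52  0.64 -2.56]
home [605 245  36] [-0.11  0.74 -0.46  1.65  0.41  0.85 -2.24]
3.209592653589793
can [566 -35 131] [ 0.54  0.52 -0.68  1.83  0.4   0.93  1.31]
park [ 422. -195.  131.] [
[... 1102 characters left out ...]
  -0.65  1.75  0.35  1.01  1.57]
tip14 [ 566. -132.  214.] [ 0.7   0.43 -0.68  1.73  0.3   1.09  1.57]
tip29 [563. -98. 249.] [ 0.67  0.38 -0.7   1.71  0.27  1.15  1.53]
tip45 [561. -59. 274.] [ 0.63  0.35 -0.73  1.7   0.25  1.19  1.48]
tip59 [558. -19. 285.] [ 0.59  0.33 -0.76  1.7   0.24  1.21  1.41]
tip75 [555.  25. 290.] [ 0.54  0.33 -0.8   1.7   0.25  1.22  1.32]
tip90 [552.  74. 283.] [ 0.5   0.36 -0.86  1.7   0.29  1.21  1.21]
tip104 [542. 210. 243.] [ 0.31  0.5  -0.99  1.69  0.45  1.2   0.85]
tipend [542. 210. 243.] [ 0.31  0.5  -0.99  1.69  0.45  1.2   0.85]
lever [394 230  36] [ 0.15  0.62 -0.9   2.14  0.74  0.74  0.39]
home [605 245  36] [ 0.06  0.82 -0.72  1.65  0.64  0.93  0.74]
```

```bash
sed -i 's/min(smin(t),35)/smin(t) if t<1.13 else 35/' path.py
python3 - <<'E'
from t import *
Q=q(YAW);can=[565.5,-33.]
manip.move_to(can+[290],Q)
manip.line_to(can+[131],velocity=220)
st();manip.move_gripper(40,40);st()
manip.line_to(can+[265],velocity=220)
pk=[422.,-194.7]
manip.line_to(pk+[265],velocity=300)
manip.line_to(pk+[134],velocity=200)
manip.line_to(pk+[131.7],velocity=20);st()
manip.move_gripper(75);manip.line_to(pk+[260],velocity=250);st()
manip.move_gripper(30)
E
```

```text
t 3.1 [566.1 -33.1 132. ] F [0.2 0.3 0.2] gap 85.2 ff 0.0
t 3.6 [565.9 -33.1 132. ] F [-1.9  0.4  8.1] gap 47.3 ff 40.1
t 6.3 [ 422.1 -194.6  131.8] F [-0.7 -0.2 -3.3] gap 47.2 ff 42.2
t 7.3 [ 421.8 -194.7  260. ] F [-0.1  0.2  0.3] gap 75.3 ff 0.0
```

Run:
```python
from t import *
manip.move_to([500.,-440.,300.],q(0.08))
s=manip.capture('side');c=manip.capture('top');pickle.dump({'side':s,'top':c},open('d1.pkl','wb'))
a=cv2.resize(s['frame'][60:210,240:400,::-1],(400,375),interpolation=cv2.INTER_CUBIC)
b=cv2.resize(c['frame'][150:300,260:420,::-1],(400,375),interpolation=cv2.INTER_CUBIC)
cv2.imwrite('pics/c3.png',np.hstack([a,b]))
st()
```

```text
t 9.0 [ 500.4 -438.5  300.3] F [-0.2  1.  -0.5] gap 29.8 ff 0.0
```

View pics/c3.png

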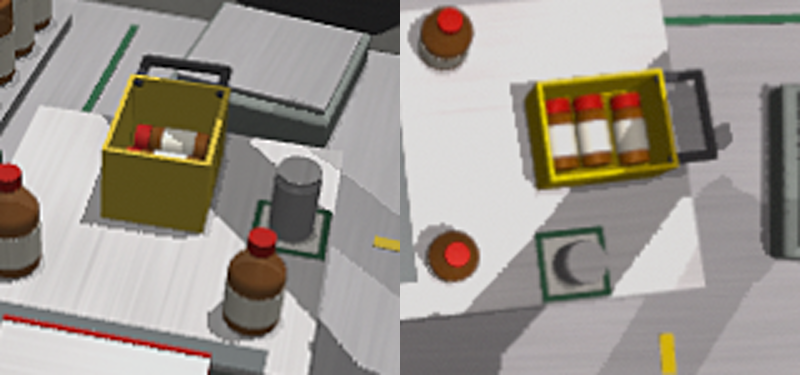

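Run:
```python
from t import *
c=pickle.load(open('d1.pkl','rb'))['top']
e=plane(c,[(260+298/2.5-.3,150+72/2.5-.3),(260+310/2.5-.3,150+158/2.5-.3)],190)
print(e.round(1));b=e[:,:2].mean(0);print(b)
b=(b+[575.2,-334.3])/2;b=[float(b[0]),float(b[1])];print(b)
Q=q(0.08)
manip.move_to(b+[240.],Q)
manip.line_to(b+[169.],velocity=100);s=st()
if np.abs(s['wrist_force']).max()<6:
    manip.move_gripper(6,40);st()
    manip.hold(.2);st()
```

```text
[[ 623.8 -330.6  190. ]
 [ 527.7 -334.6  190. ]]
[ 575.76565108 -332.59991713]
[575.4828255385088, -333.44995856526396]
t 10.4 [ 575.8 -333.7  169.7] F [0.9 0.5 0.5] gap 30.4 ff 0.0
t 10.8 [ 575.8 -333.8  169.9] F [-1.4 -0.6  6.3] gap 10.7 ff 39.0
t 10.9 [ 575.8 -333.8  169.9] F [-0.8  0.3  6.3] gap 10.6 ff 39.0
```

Run:
```python
from t import *
z=169.9
p=W(0,-197,0);manip.line_to([float(p[0]),float(p[1]),z],q(YAW),velocity=90);st()
for y in range(-194,-170,2):
    p=W(0,y,0);manip.line_to([float(p[0]),float(p[1]),z],velocity=30);s=st()
    if -s['wrist_force']@RY>9: break
manip.hold(.15)
s=manip.capture('side');c=manip.capture('top');pickle.dump({'side':s,'top':c},open('d2.pkl','wb'))
a=cv2.resize(s['frame'][100:240,200:350,::-1],(400,373),interpolation=cv2.INTER_CUBIC)
b=cv2.resize(c['frame'][150:290,230:380,::-1],(400,373),interpolation=cv2.INTER_CUBIC)
cv2.imwrite('pics/c4.png',np.hstack([a,b]))
```

```text
t 12.9 [ 568.4 -170.6  169.9] F [ 0.6 -2.5  5.4] gap 10.5 ff 39.2
t 13.2 [ 568.2 -167.6  169.9] F [ 0.6 -3.2  4.5] gap 10.3 ff 39.2
t 13.4 [ 568.  -165.7  169.9] F [-0.5 -3.8  4.6] gap 10.7 ff 39.2
t 13.7 [ 567.9 -163.6  169.9] F [-0.3 -3.9  3.1] gap 10.6 ff 39.2
t 13.9 [ 567.8 -161.6  169.9] F [ 0.5 -3.6  4.4] gap 10.6 ff 39.2
t 14.2 [ 567.6 -159.5  169.9] F [ 0.2 -4.4  4.4] gap 10.8 ff 39.2
t 14.4 [ 567.5 -158.   169.9] F [ 0.7 -5.8  3.3] gap 10.4 ff 39.3
t 14.7 [ 567.5 -157.7  170.2] F [  2.5 -16.1   4.5] gap 10.4 ff 39.6
```

View pics/c4.png

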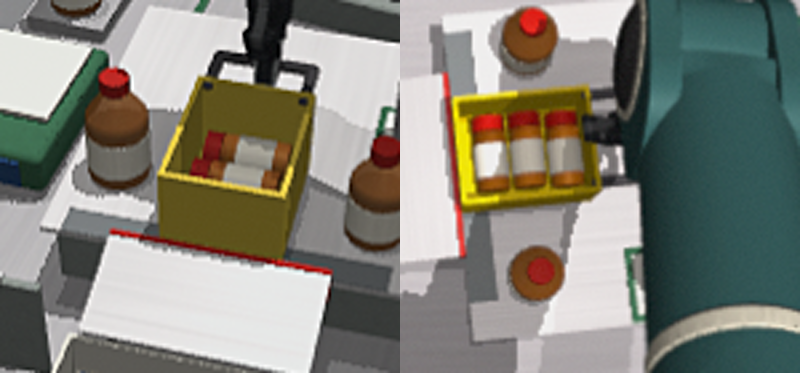

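```bash
sed -i 's/S=np.array(\[555.,26.,120.\])/S=np.array([555.,23.5,120.])/' t.py
python3 - <<'E'
from path import *
for t,p in list(zip(TH,PATH))[1:14]:
    p=p-[0,0,18.2]
    manip.line_to([float(v) for v in p],velocity=80);print(round(np.degrees(t)),end=' ');s=st()
    if np.linalg.norm(s['wrist_force'])>40: print('HIGH');break
s=manip.capture('side');c=manip.capture('top')
a=cv2.resize(s['frame'][60:270,190:390,::-1],(400,420),interpolation=cv2.INTER_CUBIC)
b=cv2.resize(c['frame'][120:330,180:380,::-1],(400,420),interpolation=cv2.INTER_CUBIC)
cv2.imwrite('pics/c5.png',np.hstack([a,b]))
E
```

```text
5 t 15.3 [ 566.9 -151.5  185.1] F [ 0.5 -5.1 -1.9] gap 10.9 ff 39.2
10 t 15.6 [ 566.3 -143.8  199.6] F [ 1.2 -4.4  0.5] gap 10.5 ff 39.0
15 t 16.0 [ 565.8 -135.   213.5] F [ 1.7 -6.2  1.6] gap 10.5 ff 39.0
20 t 16.3 [ 565.1 -125.2  226.6] F [ 0.9 -7.8  2.4] gap 10.5 ff 39.1
25 t 16.7 [ 564.5 -114.6  238.9] F [ 1.9 -9.9  5.7] gap 10.7 ff 39.1
30 t 17.0 [ 564.  -103.2  250.2] F [  0.6 -14.9  13.3] gap 10.7 ff 39.3
35 t 17.4 [563.3 -90.5 260.1] F [ -0.8 -15.1  16.8] gap 10.4 ff 41.2
40 t 17.7 [562.6 -77.3 268.6] F [ -0.4 -15.3  20.5] gap 10.1 ff 42.1
45 t 18.1 [561.8 -63.7 275.8] F [ -2.3 -14.6  25.4] gap 10.3 ff 43.0
50 t 18.4 [561.1 -49.9 281.7] F [ -3.6 -15.3  30.8] gap 10.4 ff 44.0
55 t 18.7 [560.5 -36.2 286.3] F [ -5.1 -15.4  39.1] gap 10.6 ff 45.1
HIGH
```

View pics/c5.png

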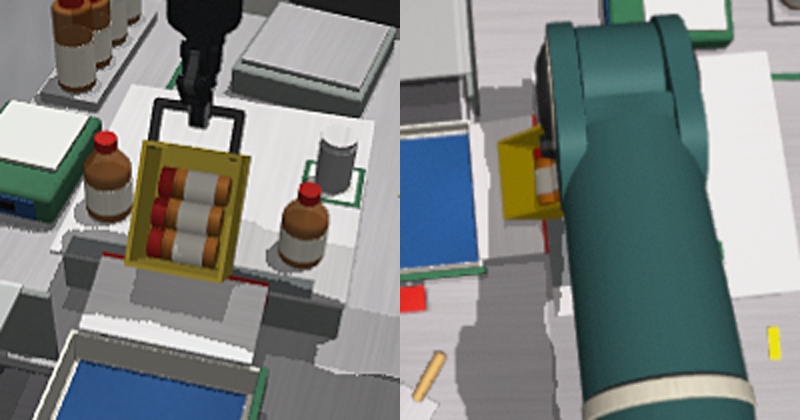

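Run:
```python
from t import *
s=manip.read_state();p=list(map(float,s['position']))
p=[p[0],p[1],p[2]+4];manip.line_to(p,velocity=40);st()
dz=3
for d in (60,65,70,74,78,82,86,90,94,98,101,104):
    th=np.radians(d)
    p=W(0,*tipbar(th,24))-[0,0,18.2-dz*(d<85)]
    manip.line_to([float(v) for v in p],velocity=70);print(d,end=' ');s=st()
    if np.linalg.norm(s['wrist_force'])>30: print('HIGH');break
s=manip.capture('side');c=manip.capture('top')
a=cv2.resize(s['frame'][60:340,190:390,::-1],(400,560),interpolation=cv2.INTER_CUBIC)
b=cv2.resize(c['frame'][60:340,130:330,::-1],(400,560),interpolation=cv2.INTER_CUBIC)
cv2.imwrite('pics/c6.png',np.hstack([a,b]))
```

```text
t 19.2 [560.  -36.2 288.8] F [ 0.1  0.7 -5.1] gap 10.6 ff 40.8
60 t 19.6 [558.1 -15.7 292.8] F [-1.  -4.1  7.8] gap 10.1 ff 42.4
65 t 20.0 [556.9   1.1 295.6] F [-1.6 -3.5  8.1] gap 10.5 ff 42.5
70 t 20.4 [555.7  17.3 296.6] F [-0.9 -2.2  7.2] gap 10.1 ff 42.7
74 t 20.7 [554.7  30.9 296.6] F [-0.8 -1.5  9.3] gap 10.3 ff 42.8
78 t 21.1 [553.8  43.9 295.5] F [-1.9 -0.9  6.4] gap 10.0 ff 43.1
82 t 21.4 [552.9  56.7 293.5] F [-0.1  0.1  7.6] gap 10.9 ff 43.3
86 t 21.8 [552.6  71.3 289.7] F [-5.9  6.  27.5] gap 10.9 ff 45.9
90 t 22.1 [551.6  84.2 285.7] F [-5.6  6.4 25. ] gap 10.4 ff 46.0
94 t 22.4 [550.5  96.8 281. ] F [-6.4  6.9 23.6] gap 10.5 ff 46.2
98 t 22.8 [549.7 109.2 275.2] F [-4.4  8.7 19.3] gap 10.7 ff 46.5
101 t 23.1 [549.1 118.2 270.5] F [-3.4  9.4 18.2] gap 10.5 ff 46.7
104 t 23.4 [548.5 127.  265.5] F [-2.5 10.3 16.5] gap 10.1 ff 46.9
```

View pics/c6.png

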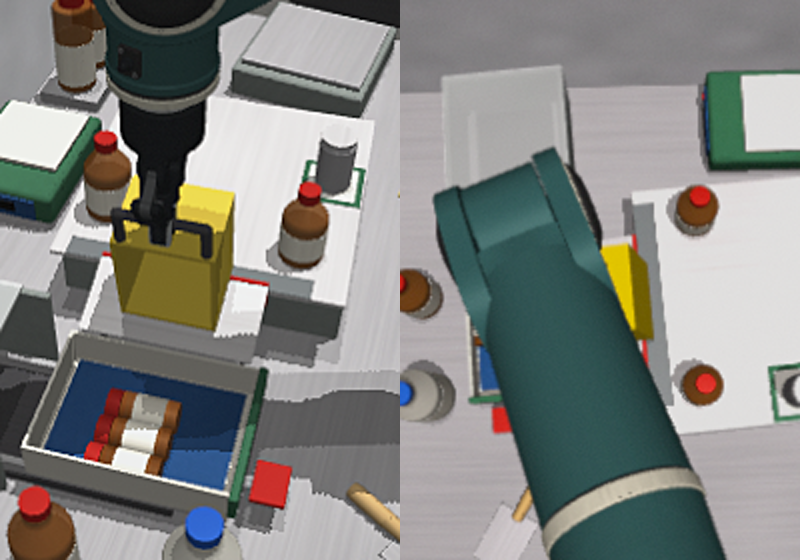

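Run:
```python
from t import *
p=np.array(manip.read_state()['position'])
def L(d,v=40):
    global p;p=p+np.array(d,float);manip.line_to([float(x) for x in p],velocity=v)
L([0,1,1]);s=st()
L([0,.7,1]);s=st()
manip.move_gripper(36);s=st()
L([0,0,60],100);st()
p=W(0,120,230);manip.line_to([float(x) for x in p],velocity=150)
manip.move_to([360.,250.,250.],q(YAW))
manip.move_gripper(0,30)
s=manip.capture('side');c=manip.capture('top');pickle.dump({'side':s,'top':c},open('d3.pkl','wb'))
a=cv2.resize(s['frame'][60:340,190:390,::-1],(400,560),interpolation=cv2.INTER_CUBIC)
b=cv2.resize(c['frame'][60:340,130:330,::-1],(400,560),interpolation=cv2.INTER_CUBIC)
cv2.imwrite('pics/c7.png',np.hstack([a,b]));st()
for a,ce,m in comps(s,(0,190,110),(6,255,255),150): print(a,ce,plane(s,[ce],50))
```

```text
t 23.7 [548.7 128.5 266.9] F [-1.7  5.   7.8] gap 10.2 ff 45.9
t 24.0 [548.5 128.4 267.4] F [-0.2  2.1  1.5] gap 10.7 ff 45.3
t 24.3 [548.5 128.3 267.4] F [-0.6  0.1 -0.7] gap 35.7 ff 0.3
t 25.1 [548.3 128.3 327. ] F [-0.1  0.1  0.5] gap 35.8 ff 0.0
t 26.9 [360.1 250.  250. ] F [-0.3  0.2  0.5] gap 0.2 ff 0.0
254 [241.92913386 272.09055118] [[584.08611882 219.12481279  50.        ]]
249 [323.69477912 299.30923695] [[397.12339076 227.2709828   50.        ]]
177 [206.76836158 310.49717514] [[618.56688894 331.30933866  50.        ]]
```

View pics/c7.png

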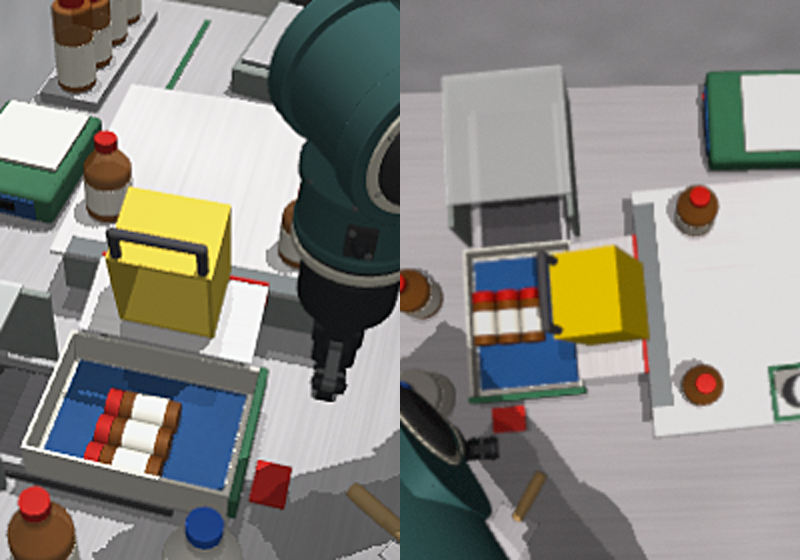

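```bash
cat > push.py <<'E'
from t import *
from scipy.spatial.transform import Rotation as R
pad=np.array([394.5,230.0])
def Qt(a):
    r=R.from_rotvec(-a*RY)*R.from_quat(np.roll(q(YAW),-1)); w=r.as_quat()
    assert abs(r.apply([0,0,1])@RX-np.sin(a))<1e-6
    return [float(v) for v in np.roll(w,1)]
def P(dx,z,dy=4): 
    v=pad+dx*RX[:2]+dy*RY[:2];return [float(v[0]),float(v[1]),float(z)]
E
python3 - <<'E'
from push import *
for a in (0.2,.35,.5):
    for dx,z in((-5,90),(-5,36),(12,35),(216,35)):
        j=manip.ik(P(dx,z),Qt(a));print(a,dx,None if j is None else np.round(j,2))
E
```

```text
0.2 -5 [-0.33  0.28 -0.4   2.26  0.47  0.51 -2.61]
0.2 -5 [-0.46  0.39 -0.25  2.28  0.6   0.38 -2.74]
0.2 12 [-0.45  0.41 -0.24  2.25  0.58  0.39 -2.7 ]
0.2 216 [-0.23  0.65 -0.32  1.8   0.5   0.59 -2.37]
0.35 -5 [-0.92  0.23  0.17  2.36  0.58  0.33 -2.79]
0.35 -5 [-1.52  0.54  0.89  2.4  -1.11  0.21 -1.19]
0.35 12 [-1.48  0.57  0.89  2.37 -1.14  0.24 -1.15]
0.35 216 [-0.38  0.6  -0.15  1.91  0.65  0.38 -2.57]
0.5 -5 [ 0.14  0.43 -1.08  2.41  1.48  0.72  2.66]
0.5 -5 [-1.14  0.41  0.34  2.46  1.89  0.23  2.07]
0.5 12 [-1.1   0.42  0.34  2.44  1.9   0.21  2.09]
0.5 216 None
```

Run:
```python
from push import *
Q=Qt(.17)
manip.move_to(P(-3,110),Q)
manip.line_to(P(-3,60),velocity=120);st()
manip.line_to(P(-3,35.5),velocity=60);st()
manip.line_to(P(12,35),velocity=60);st()
for dx in (20,30,40,60,100,140,180,200):
    manip.line_to(P(dx,35),velocity=60);s=st()
    if np.linalg.norm(s['wrist_force'])>35: print('HIGH');break
```

```text
t 28.1 [391.8 234.3  60.9] F [0.5 0.6 0.2] gap 0.0 ff 0.0
t 28.7 [391.3 234.   35.5] F [0.4 0.9 4.5] gap -0.3 ff 1.8
t 29.1 [406.7 234.8  35.2] F [2.4 1.3 4.3] gap 0.2 ff 1.7
t 29.3 [414.5 235.3  35.1] F [2.1 0.1 3.8] gap -0.1 ff 1.7
t 29.7 [424.5 236.   35.1] F [ 2.2 -0.3  3.5] gap -0.0 ff 1.7
t 30.0 [434.5 236.7  35. ] F [ 2.1 -0.2  4.4] gap -0.3 ff 1.7
t 30.5 [454.5 238.1  35.1] F [ 1.9 -0.1  4.3] gap 0.2 ff 1.7
t 31.3 [494.3 240.8  35.1] F [ 1.4 -0.6  3. ] gap 0.2 ff 1.7
t 32.1 [534.2 243.5  35.2] F [1.9 0.1 3.6] gap -0.0 ff 1.7
t 32.9 [574.1 246.2  35.1] F [2.5 1.7 4.1] gap 0.1 ff 1.7
t 33.4 [594.3 247.5  35.1] F [ 2.2 -0.3  3.9] gap 0.1 ff 1.8
```

Run:
```python
from push import *
for dx in range(204,236,3):
    manip.line_to(P(dx,35),velocity=40);s=st()
    if s['wrist_force']@RX<-10 or np.linalg.norm(s['wrist_force'])>30: break
s=manip.capture('side');c=manip.capture('top')
a=cv2.resize(s['frame'][60:340,130:390,::-1],(390,420),interpolation=cv2.INTER_CUBIC)
b=cv2.resize(c['frame'][60:340,100:360,::-1],(390,420),interpolation=cv2.INTER_CUBIC)
cv2.imwrite('pics/c8.png',np.hstack([a,b]))
```

```text
t 33.6 [597.8 247.9  35. ] F [ 0.1 -0.8  4. ] gap -0.1 ff 2.1
t 33.9 [600.8 248.1  35. ] F [-3.1 -0.3  4.6] gap 0.1 ff 2.3
t 34.1 [603.9 248.4  35. ] F [-1.6 -0.7  4.7] gap -0.3 ff 2.3
t 34.4 [606.9 248.5  35.1] F [-1.  -0.4  4.5] gap 0.3 ff 2.4
t 34.6 [609.9 248.7  35.1] F [-1.6  0.8  5.1] gap -0.2 ff 2.5
t 34.9 [612.  248.9  34.8] F [-6.8 -1.   6.6] gap 0.2 ff 6.9
t 35.1 [612.5 249.   34. ] F [-26.6  -3.   15.5] gap 0.3 ff 15.2
```

View pics/c8.png

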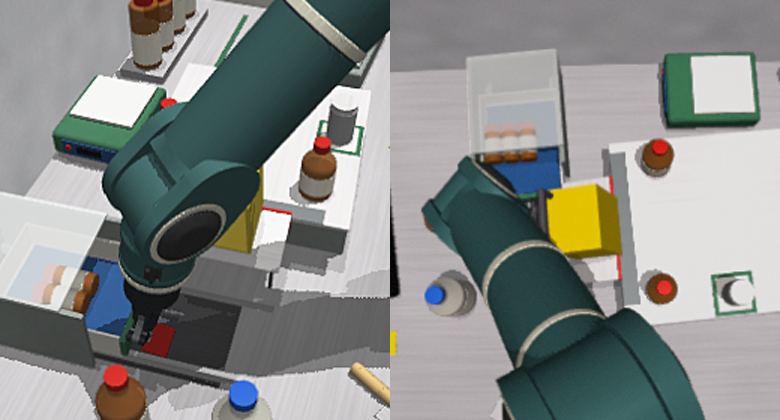

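Run:
```python
from push import *
manip.line_to(P(205,36),velocity=60);manip.line_to(P(170,60),velocity=80)
manip.line_to(P(60,180),velocity=200)
manip.line_to(P(-20,250,-20),velocity=200)
manip.hold(.3);st()
s=manip.capture('side');c=manip.capture('top')
a=cv2.resize(s['frame'][60:340,130:390,::-1],(390,420),interpolation=cv2.INTER_CUBIC)
b=cv2.resize(c['frame'][60:340,100:360,::-1],(390,420),interpolation=cv2.INTER_CUBIC)
cv2.imwrite('pics/c9.png',np.hstack([a,b]))
for n,k in(('side',s),('top',c)):
    for ar,ce,m in comps(k,(0,190,110),(6,255,255),60):
        w=plane(k,[ce],50)[0]
        if 150<w[1]<300: print(n,ar,ce.round(1),w.round(1))
```

```text
t 38.3 [376.  208.8 249.4] F [-0.4  0.1  0.6] gap 0.1 ff 0.0
side 332 [239.6 281.8] [579.8 244.1  50. ]
top 182 [180.4 207.8] [580.7 241.   50. ]
```

View pics/c9.png

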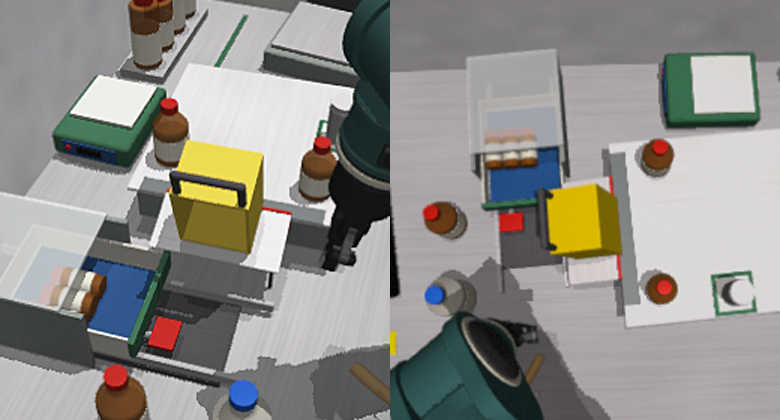

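Run:
```python
from push import *
manip.line_to(P(60,180),velocity=250)
manip.line_to(P(165,63),velocity=180);st()
for dx in range(180,236,3):
    manip.line_to(P(dx,63),velocity=40);s=manip.read_state()
    if s['wrist_force']@RX<-15: break
st();manip.hold(.2);st()
manip.line_to(P(165,63),velocity=60)
manip.line_to(P(60,180),velocity=200)
manip.line_to(P(-20,250,-20),velocity=200)
manip.hold(.3);st()
for n in('side','top'):
    k=manip.capture(n)
    for ar,ce,m in comps(k,(0,190,110),(6,255,255),60):
        w=plane(k,[ce],50)[0]
        if 150<w[1]<300: print(n,ar,ce.round(1),w.round(1))
```

```text
t 40.0 [558.7 245.5  64. ] F [ 0.1  0.4 -0.9] gap -0.2 ff 0.0
t 43.8 [610.6 248.9  62.4] F [-17.5  -2.7   9.9] gap -0.0 ff 8.8
t 44.0 [610.6 248.9  62.5] F [-17.3  -4.    8.6] gap -0.0 ff 8.7
t 47.0 [376.  208.8 249.4] F [-0.  -0.   0.1] gap -0.3 ff 0.0
side 331 [234.2 280.6] [592.  245.1  50. ]
top 180 [180.2 203.9] [592.8 241.6  50. ]
```

```bash
python3 -c "
from plant import manip
print(manip.finish_job())"
```

```text
the job is handed in; nothing more can be done
None
```

The job is handed in at about 47 s of the 70 s allowed; the hand-in call gave no verdict. By the camera images, the can stands on its square, the tote lies on its side on the chute, all three jars are in the drawer, and the bottles stand where they were; the drawer was first left about 14 mm short, so I pushed it again and it measures 1–2 mm from home.

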